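# Draw the hand scanner, read the item box, then hold it on the carton label

### The arm

A 6-joint arm with a two-finger parallel gripper is mounted at the origin on a cart in front of the work surface, level with it; the furniture and walls round the work are solid. World frame = base frame: x ahead of the robot, y to its left, z up, the work surface at z = 0. Lengths are in m, angles in rad, forces in N, time in s.
With the tool pointing down it reaches from about 0.375 to 0.9 m from the base axis. Payload 3.1 kg.
Tool frame: the origin (TCP) lies midway between the tips of the shut fingers; the grasp point (between the pads) lies manip.grip_depth behind it (manip.grip_depth is the distance from the TCP to the grasp point, in m); z points along the fingers, y is the direction in which the jaws open and shut (so a half turn about z gives the same grasp; the last joint's range is limited). The gripper opens to 85 mm and grips with 20 to 120 N. Pads are 22 mm wide; open, the fingers measure 114 mm over their backs; the gripper's body (76 mm by 85 mm) begins 54 mm behind the grasp point. The pads swing forward as they close: fully open they stand 13 mm farther back than shut.
Start: joints at [-1.421, 0.527, 1.433, -0, 1.181, -0.178], TCP at [0.202, -0.591, 0.231] pointing down, gripper open.
Joint ranges: [-3.08, 3.08], [-0.75, 2.2], [0.22, 2.44], [-1.43, 4.57], [0, 2.65], [-2.85, 2.85]. Speed limits (rad/s): [2.79, 2.79, 3.14, 3.14, 3.14, 3.14].

### API

Orientations are given as a unit quaternion [x, y, z, w].
In Python, from station import manip, vision gives the robot as it stands.
- The arm moves only by the shell command python3 -m crank 'ROWS' [FORCE]. ROWS is JSON, a list of rows, each an object with "grip": the closure, from 0 (fully open) to 1 (shut); "offset": the shift along the tool's x, y, z in mm, a list of three; "angular": the turn, a rotation vector about the tool's x, y, z in degrees, a list of three. A call has 1 to 10 rows; each row is the pose to reach, as a shift and turn from the pose commanded when the call began, along the tool's axes at that moment; what a row does not reach only later rows make up. A row lasts 1/10 s, in which the tool goes at most 50 mm and 8.59 degrees, less where a joint would pass 70% of its speed; a pose out of reach is approached as far as the arm can. A call with a gripper value outside its range is refused whole. The fingers move at their own pace and stop on an object; FORCE is the grip in N (left out, the last holds). Time passes only in rows, so rows that repeat a pose let the fingers close. It gives the time, the measured TCP pose, the force and the opening at its end, in the units of the state.
- manip.sense(): the state, without advancing time (a new reading comes with each control period).
- vision.snapshot(name): name is "scene" or "side" or "wrist"; returns a dict with "pixels" (480x640x3 uint8, red, green, blue), "intrinsics" (3x3 intrinsics, pixels), "R" (3x3) and "t" (3): a world point X has camera coordinates R X + t. Camera axes: x right, y down, z forward; pixel columns grow to the right and rows downward; lengths in m; the calibration is good to about 2 mm. A picture is of the moment at which its call begins. There is no depth.
- manip.sign_off(): hands the job in, once; it reports no verdict.
The state is a dict: "t": time; "q": joint angles; "qd": joint speeds; "tau": joint torques, N m; "tcp_pos": TCP position; "tool_rot": TCP orientation; "force": force on the tool from outside, world axes, zero at the start; "ft_torque": the same for the moment, N m; "finger_gap": opening from 0.0 (shut) to 1.0 (fully open).
Only numpy, scipy, OpenCV 4.12 (cv2) and the standard library are available. Lean on these libraries where they do the work, as an engineer would, in place of code of your own. Each camera call takes 0.05 s, during which the arm holds its last target.

### The job

Book the small item box into the shipping carton: draw the hand scanner up out of its bench holster, aim its window from about 10 cm at the middle of the label on the front of the small box and stay on it for a second, then swing it over to the label on the front of the larger carton in the same way. Each time bring it up from nose-down to a reading angle, within 60 degrees of square to the label. Finish while still holding it aimed at the larger carton's label, clear of everything, and leave the boxes, stapler, box cutter and marker where they stand.

Things in the scene. Friction and masses are not known exactly. Their poses are not given: they have to be found in the camera images.
- scanner_grip (a point): Black pistol-shaped hand scanner, 190 g, standing nose down in the holster, its handle about level and pointing roughly to the robot. Point in the middle of the handle (34 mm thick between its flat sides, 33 mm high, 90 mm above the bench), 53 mm from the head's axis. Axes: -y = the way the window looks (down at the start), -x along the handle to its end, z across the handle (pinch along it)
- scanner_window (a point): Centre of the scanner's window, on the nose end of its 119 mm long head (44 x 40 mm); same axes as scanner_grip: it looks along its -y. In these axes it lies 54 mm along +x, 86 mm along -y and 1 mm along +z from scanner_grip
- scanner_butt (a point): Centre of the free end of the scanner's handle, 61 mm along -x and 6 mm along +y from scanner_grip; same axes
- scanner: The whole scanner; its axes are those of scanner_grip; origin 5 mm along +x, 27 mm along -y and 21 mm along -z from scanner_grip
- holster_mouth (a point): Holster screwed to the bench: foot 118 x 92 x 6 mm, grey pocket 46 x 53 mm outside. Centre of its mouth, 72 mm above the bench; z up, -x to its low front, over which the handle sticks out. The nose stands 63 mm below the mouth with about 1.5 mm play all round, so the scanner leans some 7 degrees to its handle; the back wall rises 22 mm above the mouth. The scanner lifts straight up
- holster: The fixed holster, origin under the pocket's centre on the bench, axes as holster_mouth
- label (a point): Centre of the white printed label, about 102 x 70 mm, on the front face of the larger carton; 48 mm above the bench. Axes of the carton: x points straight into the face, z up
- carton: The larger of the two labelled cartons, 143 x 140 x 105 mm, brown and taped, loose on the bench; origin at the centre of its underside, front face (label) 72 mm along -x
- small_carton: The small item box, 51 x 50 x 66 mm, brown card, loose on the bench; origin at the centre of its underside, front face (label) 25 mm along -x
- stapler: Black stapler, 34 x 135 x 48 mm, a bystander, loose on the bench
- box_cutter: Box cutter with a blue body, 23 x 177 x 20 mm, a bystander, loose on the bench
- marker: Marker pen, 12 x 138 x 12 mm, a bystander, loose on the bench
- small_label (a point): Centre of the white printed label, about 38 x 24 mm, on the front face of the small item box, 27 mm above the bench. Axes of the box: x points straight into the face, z up
Mind the look-alikes: they are no part of the job. Of the things shaped like the small_carton, the brown one is meant.

How it is judged:
On the way, in this order (a step that is already met when the one before it is completed fails the run):
1. the scanner is drawn up out of the holster, its nose above the mouth, held by the fingers (z of scanner_window in the frame of holster_mouth above 0.01 m and contact force between the fingers and scanner above 0.5 N), for 0.2 s.
2. the held scanner is aimed at the small box's label: label centre 50-160 mm ahead of the window, within 20 mm of its line of sight, which is within 62 degrees of square (x of small_label in the frame of scanner_window between -0.02 and 0.02 m and z of small_label in the frame of scanner_window between -0.02 and 0.02 m and y of small_label in the frame of scanner_window between -0.16 and -0.05 m and angle between the y axis of scanner_window and the x axis of small_label, either way round below 1.08 rad and contact force between the fingers and scanner above 0.5 N), for 0.5 s.
At the end, for the whole second after the job is handed in: The fingers hold the scanner still in the air, free of holster and carton: label centre 50-160 mm ahead of the window, within 30 mm sideways and 25 mm up/down of its line of sight, which is within 62 degrees of square to the label; window over 50 mm and handle end over 40 mm above the bench (x of label in the frame of scanner_window between -0.025 and 0.025 m and z of label in the frame of scanner_window between -0.03 and 0.03 m and y of label in the frame of scanner_window between -0.16 and -0.05 m and angle between the y axis of scanner_window and the x axis of label, either way round below 1.08 rad and height (world z) of scanner_window above 0.05 m and height (world z) of scanner_butt above 0.04 m and contact force between the fingers and scanner above 0.5 N and contact force between scanner and holster below 0.05 N and contact force between scanner and carton below 0.05 N and linear speed of scanner below 0.03 m/s and angular speed of scanner below 0.2 rad/s); the arm keeps its last pose, push and grip.
It fails at once if the larger carton is pushed more than 15 mm (distance of carton from where it was at the start of the episode above 0.015 m).
It fails at once if the small carton, stapler, box cutter or marker is disturbed by more than 20 mm (distance of any of small_carton, stapler, box_cutter, marker from where it was at the start of the episode above 0.02 m).
It also fails if it takes over 38 s, if anything falls off the work surface, if the arm or the gripper's body presses on something with over 40 N, if the wrist force passes 120 N, or if a joint passes its speed limit or range.

## Working session

There is one attempt and no reset: what is moved stays moved. The work goes in short steps, Python scripts to look and compute and a shell command to move; the robot and the scene stay as the last step left them, time stands still between calls to the robot, and variables do not carry over. Pictures are saved under pics/ and viewed, and the job is handed in when it is done.

```bash
ls; mkdir -p pics
python3 - <<'E'
from station import manip, vision
import cv2
print(manip.sense(), manip.grip_depth)
for n in("scene","side","wrist"):
    s=vision.snapshot(n); cv2.imwrite(f"pics/{n}0.png",s["pixels"][:,:,::-1]); print(n,s["intrinsics"],s["R"],s["t"])
E
```

```text
pics
{'t': 0.0, 'q': array([-1.42051714e+00,  5.28463879e-01,  1.43391180e+00,  2.06872348e-05,
        1.18138641e+00, -1.78513071e-01]), 'qd': array([ 1.65859373e-03, -5.51826738e-04,  8.88895539e-05,  2.56157407e-06,
       -1.23807431e-04,  6.28624623e-04]), 'tau': array([ 2.11743627e-04, -4.42341936e+01, -1.78027886e+01, -3.83642771e-05,
        8.38947482e-03, -2.24939832e-06]), 'tcp_pos': array([ 0.20172929, -0.59079227,  0.230332  ]), 'tool_rot': array([ 9.86517426e-01,  1.63652653e-01,  2.48764225e-05, -1.08447678e-03]), 'force': array([-0.02555142, -0.72854558,  0.74498941]), 'ft_torque': array([ 0.02284523,  0.01718713, -0.06254726]), 'finger_gap': 0.9979853228175329} 0.0187
scene [[510.37806521   0.         322.41956235]
 [  0.         510.37806521 240.81245256]
 [  0.           0.           1.        ]] [[-0.88886674 -0.45802954 -0.01117372]
 [-0.22424833  0.45619171 -0.86116305]
 [ 0.39953547 -0.76295351 -0.508206  ]] [0.51780148 0.20084478 0.93767567]
side [[481.09714289   0.         315.53700457]
 [  0.         481.09714289 235.51210505]
 [  0.           0.           1.        ]] [[-0.88140733 -0.47224361 -0.01034825]
 [-0.32276709  0.61812686 -0.71675699]
 [ 0.34488044 -0.62841479 -0.69724625]] [0.4863498  0.22670297 0.73899898]
wrist [[399.11027728   0.         320.350771  ]
 [  0.         399.11027728 234.45621325]
 [  0.           0.           1.        ]] [[ 0.32306801 -0.94637238 -0.0025247 ]
 [-0.90626465 -0.31014247  0.28722123]
 [-0.27260126 -0.09050395 -0.95786094]] [-0.62359986 -0.0378593   0.37905151]
```

View pics/scene0.png

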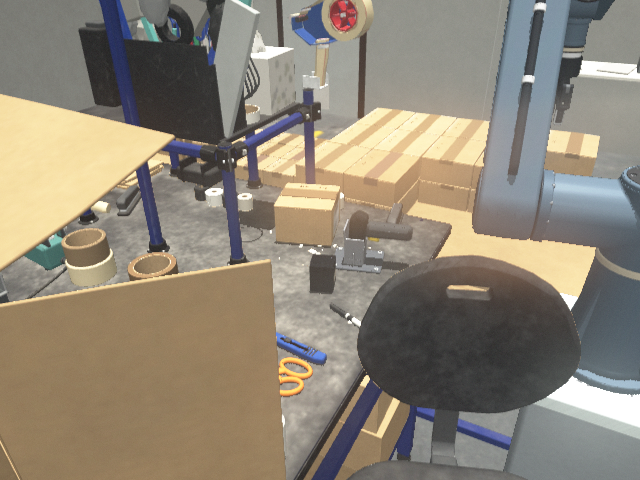

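View pics/side0.png

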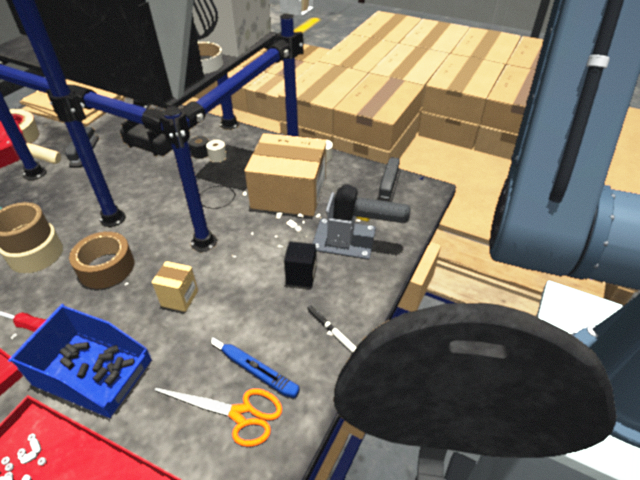

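View pics/wrist0.png

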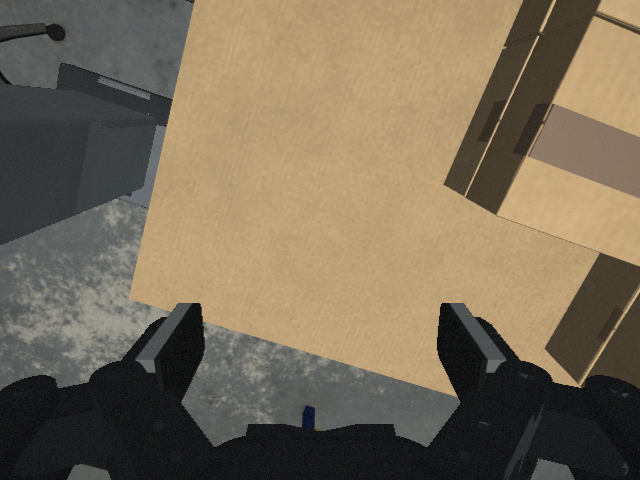

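Run:
```python
import cv2,numpy as np
a=cv2.imread("pics/side0.png"); 
c=cv2.resize(a[120:270,230:430],(800,600),interpolation=cv2.INTER_CUBIC); cv2.imwrite("pics/z1.png",c)
c=cv2.resize(a[240:330,130:250],(800,600),interpolation=cv2.INTER_CUBIC); cv2.imwrite("pics/z2.png",c)
a=cv2.imread("pics/scene0.png")
c=cv2.resize(a[170:320,250:450],(800,600),interpolation=cv2.INTER_CUBIC); cv2.imwrite("pics/z3.png",c)
```

```text
(no output)
```

View pics/z1.png

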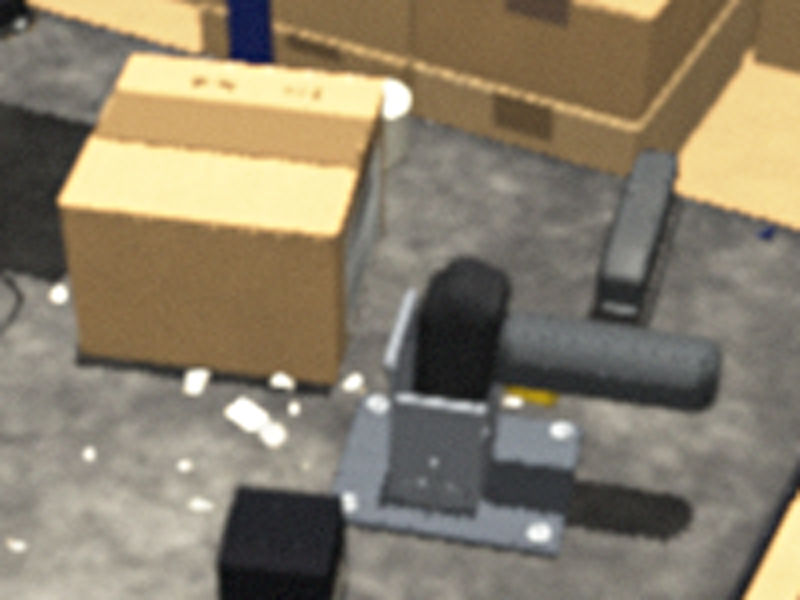

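View pics/z2.png

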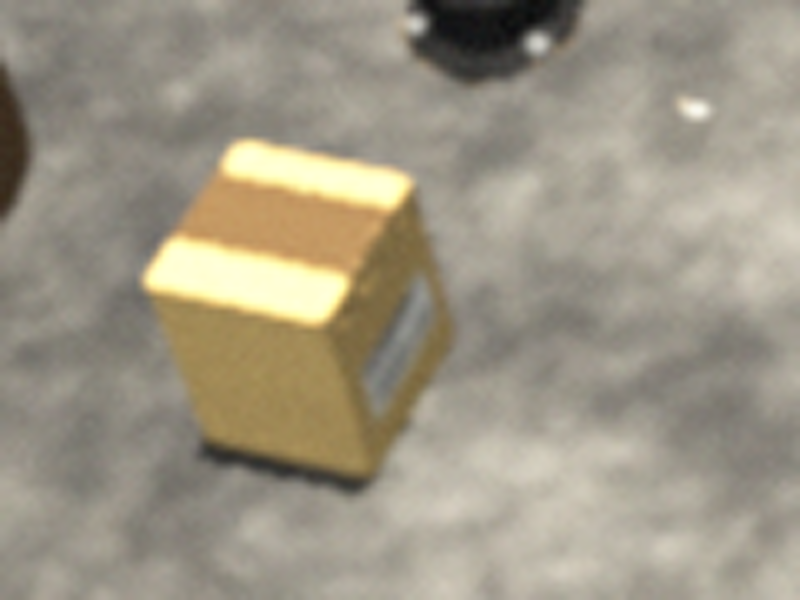

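View pics/z3.png

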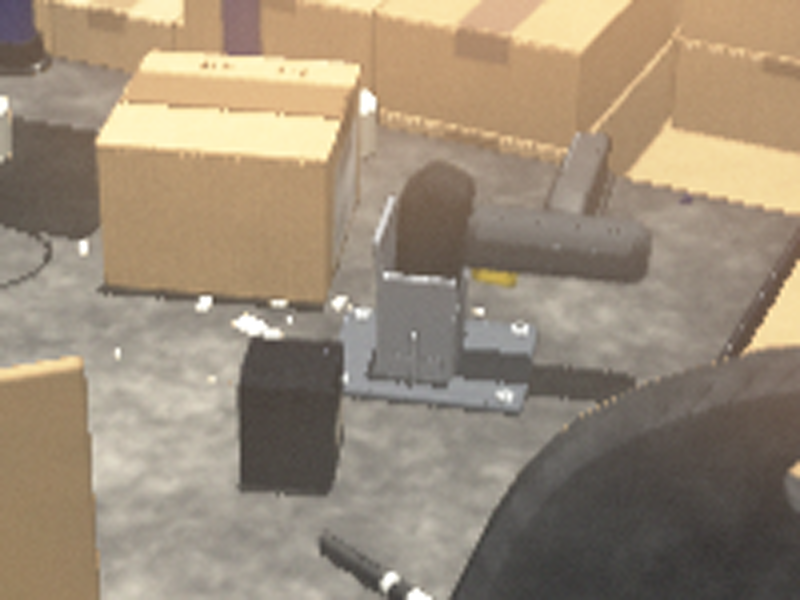

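```bash
cat > h.py <<'E'
import numpy as np
from station import manip, vision
import cv2
from scipy.spatial.transform import Rotation as Rn
SIDE=dict(intrinsics=np.array([[481.09714289,0,315.53700457],[0,481.09714289,235.51210505],[0,0,1]]),R=np.array([[-0.88140733,-0.47224361,-0.01034825],[-0.32276709,0.61812686,-0.71675699],[0.34488044,-0.62841479,-0.69724625]]),t=np.array([0.4863498,0.22670297,0.73899898]))
SCENE=dict(intrinsics=np.array([[510.37806521,0,322.41956235],[0,510.37806521,240.81245256],[0,0,1]]),R=np.array([[-0.88886674,-0.45802954,-0.01117372],[-0.22424833,0.45619171,-0.86116305],[0.39953547,-0.76295351,-0.508206]]),t=np.array([0.51780148,0.20084478,0.93767567]))
def ray(s,uv):
    d=s["R"].T@np.linalg.inv(s["intrinsics"])@np.array([uv[0],uv[1],1.]); return -s["R"].T@s["t"], d/np.linalg.norm(d)
def onz(s,uv,z):
    o,d=ray(s,uv); return o+d*(z-o[2])/d[2]
def tri(*prs):
    A=np.zeros((3,3));b=np.zeros(3);L=[]
    for s,uv in prs:
        o,d=ray(s,uv);P=np.eye(3)-np.outer(d,d);A+=P;b+=P@o;L.append((o,P))
    X=np.linalg.solve(A,b); return X,[np.linalg.norm(P@(X-o)) for o,P in L]
def proj(s,X):
    c=s["R"]@X+s["t"]; c=s["intrinsics"]@c; return c[:2]/c[2]
def snap(n,f):
    s=vision.snapshot(n); cv2.imwrite(f"pics/{f}.png",s["pixels"][:,:,::-1]); np.savez(f"pics/{f}.npz",**s); return s
np.set_printoptions(precision=4,suppress=True)
E
python3 - <<'E'
from h import *
print("cam",ray(SIDE,(0,0))[0],ray(SCENE,(0,0))[0])
z1=lambda u,v:(230+u/4,120+v/4); z2=lambda u,v:(130+u/6.667,240+v/6.667); z3=lambda u,v:(250+u/4,170+v/4)
for n,p,q in [("cart bot",(340,385),(325,303)),("cart botL",(80,358),(105,290)),("top",(338,235),(330,158)),("topL",(62,203),(99,140)),("topR",(383,78),(359,65)),("handle tip",(716,370),(650,243)),("handle root",(505,345),(475,235)),("head top",(470,262),(440,165)),("hol mouth L",(395,395),(383,272)),("mouth R",(490,408),(465,281))]:
    X,e=tri((SIDE,z1(*p)),(SCENE,z3(*q))); print(n,X,e, onz(SIDE,z1(*p),X[2]))
for n,p,z in [("bot",(365,485),0),("top",(328,325),.066),("topR",(413,183),.066),("topL",(148,283),.066),("botR",(450,340),0),("label",(398,345),.027),("botL",(208,445),0)]:
    print("small",n,onz(SIDE,z2(*p),z))
for n,p,z in [("tip",(716,370),.09),("root",(505,345),.09),("bot",(340,385),0),("top",(338,235),.105),("topL",(62,203),.105),("topR",(383,78),.105),("stapler",(635,230),.045),]:
    print(n,onz(SIDE,z1(*p),z))
E
```

```text
cam [0.247  0.5539 0.6828] [0.1307 0.8609 0.6553]
cart bot [ 0.6157 -0.1146 -0.0023] [np.float64(0.0010516804968597315), np.float64(0.0010516804968596484)] [ 0.6146 -0.1148 -0.0023]
cart botL [ 0.752  -0.0721 -0.0057] [np.float64(0.0003374009964373852), np.float64(0.0003374009964373792)] [ 0.7524 -0.0721 -0.0057]
top [ 0.6109 -0.109   0.1029] [np.float64(0.0003725075568413375), np.float64(0.00037250755684155936)] [ 0.6113 -0.109   0.1029]
topL [ 0.7452 -0.0664  0.1046] [np.float64(0.0002296711156104306), np.float64(0.00022967111561041087)] [ 0.7455 -0.0664  0.1046]
topR [ 0.663  -0.258   0.0919] [np.float64(0.00027775118473689025), np.float64(0.0002777511847368202)] [ 0.6633 -0.258   0.0919]
handle tip [ 0.4141 -0.1132  0.0916] [np.float64(0.0011419768263556415), np.float64(0.001141976826355564)] [ 0.4151 -0.1126  0.0916]
handle root [ 0.5116 -0.0939  0.0825] [np.float64(0.0012737060213199847), np.float64(0.0012737060213200365)] [ 0.5129 -0.0935  0.0825]
head top [ 0.5366 -0.1016  0.1183] [np.float64(2.514346590154498e-05), np.float64(2.5143465901650375e-05)] [ 0.5366 -0.1016  0.1183]
hol mouth L [ 0.5471 -0.0468  0.0734] [np.float64(0.0006349986812223234), np.float64(0.0006349986812224384)] [ 0.5477 -0.0467  0.0734]
mouth R [ 0.5043 -0.0627  0.0703] [np.float64(0.0013662930651600481), np.float64(0.0013662930651600817)] [ 0.5056 -0.0623  0.0703]
small bot [ 0.6963  0.2159 -0.    ]
small top [0.6926 0.2142 0.066 ]
small topR [0.704  0.1666 0.066 ]
small topL [0.7418 0.2246 0.066 ]
small botR [0.7071 0.1664 0.    ]
small label [0.7    0.1894 0.027 ]
small botL [ 0.7418  0.225  -0.    ]
tip [ 0.4155 -0.1144  0.09  ]
root [ 0.5096 -0.0854  0.09  ]
bot [ 0.6134 -0.1126  0.    ]
top [ 0.6099 -0.1065  0.105 ]
topL [ 0.7451 -0.0659  0.105 ]
topR [ 0.654 -0.24   0.105]
stapler [ 0.507 -0.253  0.045]
```

The side view shows three box-like things. The brown small box is at (176,286), with its label on the robot-facing side. The black box at (300,265) has the same shape but the wrong colour. The scissors and other items are irrelevant. In crop z2 the brown box carries a white label, so it is the one meant. The carton is at (288,175), the scanner's handle at about (382,211), and the stapler at (388,178).

Next I move over to look with the wrist camera.

```bash
python3 -m crank '[{"grip":0,"offset":[10,-12,-2],"angular":[0,0,0]},{"grip":0,"offset":[30,-35,-7],"angular":[0,0,0]},{"grip":0,"offset":[55,-63,-12],"angular":[0,0,0]},{"grip":0,"offset":[83,-95,-17],"angular":[0,0,0]},{"grip":0,"offset":[112,-128,-22],"angular":[0,0,0]},{"grip":0,"offset":[141,-161,-28],"angular":[0,0,0]},{"grip":0,"offset":[168,-192,-34],"angular":[0,0,0]},{"grip":0,"offset":[195,-223,-40],"angular":[0,0,0]},{"grip":0,"offset":[220,-252,-45],"angular":[0,0,0]},{"grip":0,"offset":[240,-275,-50],"angular":[0,0,0]}]'
python3 -c "
from h import *
print(manip.sense())"
```

```text
t: 1.15
tcp_pos: [0.34, -0.2501, 0.2815]
tool_rot: [0.986, 0.164, -0.0, -0.001]
force: [0.6, -0.1, -0.2]
finger_gap: 1.001
{'t': 1.15, 'q': array([-0.9008,  0.1806,  1.8445,  0.0007,  1.1177,  0.3398]), 'qd': array([ 0.6199, -0.1887,  0.0862, -0.0055,  0.0811,  0.615 ]), 'tau': array([ -2.5661, -26.106 , -16.5509,  -0.0095,   0.0344,  -0.383 ]), 'tcp_pos': array([ 0.34  , -0.2501,  0.2815]), 'tool_rot': array([ 0.9864,  0.1642, -0.    , -0.0007]), 'force': array([ 0.5771, -0.132 , -0.2384]), 'ft_torque': array([-0.0009,  0.0452,  0.0062]), 'finger_gap': 1.0013124984173756}
```

```bash
python3 -m crank '[{"grip":0,"offset":[15,-17,-5],"angular":[0,2,0]},{"grip":0,"offset":[33,-38,-12],"angular":[0,8,0]},{"grip":0,"offset":[50,-60,-24],"angular":[0,15,0]},{"grip":0,"offset":[66,-80,-35],"angular":[0,22,0]},{"grip":0,"offset":[78,-96,-44],"angular":[0,29,0]},{"grip":0,"offset":[85,-108,-50],"angular":[0,36,0]},{"grip":0,"offset":[90,-115,-50],"angular":[0,40,0]},{"grip":0,"offset":[90,-115,-50],"angular":[0,40,0]},{"grip":0,"offset":[90,-115,-50],"angular":[0,40,0]}]'
python3 -c "
from h import *
s=manip.sense();print(s['q'],s['tcp_pos'],s['qd'])
for n in ('wrist','side'): snap(n,n+'1')
"
```

```text
t: 2.05
tcp_pos: [0.3879, -0.1156, 0.3313]
tool_rot: [0.927, 0.153, 0.337, -0.056]
force: [-0.1, -0.2, -0.6]
finger_gap: 1.002
[-1.1247 -0.041   2.1649  0.8049  1.0846 -0.2987] [ 0.3879 -0.1156  0.3313] [ 0.0131  0.008  -0.0355  0.0009 -0.0019 -0.0051]
```

View pics/wrist1.png

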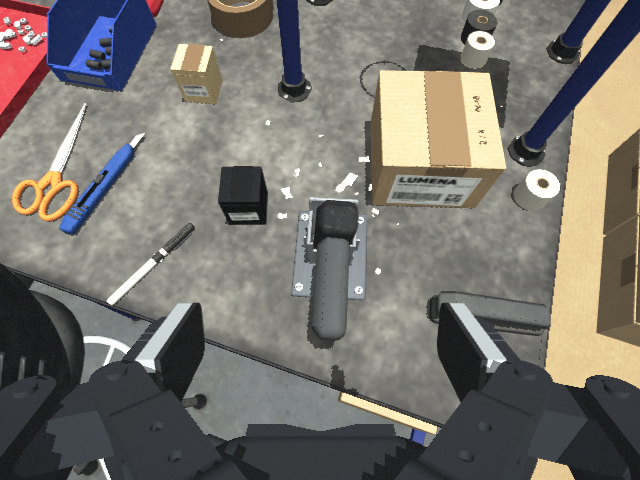

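Run:
```python
import cv2,numpy as np
a=cv2.imread("pics/wrist1.png"); 
A=cv2.resize(a[60:220,360:520],(400,400),interpolation=cv2.INTER_CUBIC)
B=cv2.resize(a[35:115,155:235],(400,400),interpolation=cv2.INTER_CUBIC)
cv2.imwrite("pics/z4.png",np.hstack([A,B]))
C=cv2.resize(a[190:345,230:430],(800,620)[:2],interpolation=cv2.INTER_CUBIC)[:600]; cv2.imwrite("pics/z5.png",C)
```

```text
(no output)
```

View pics/z4.png

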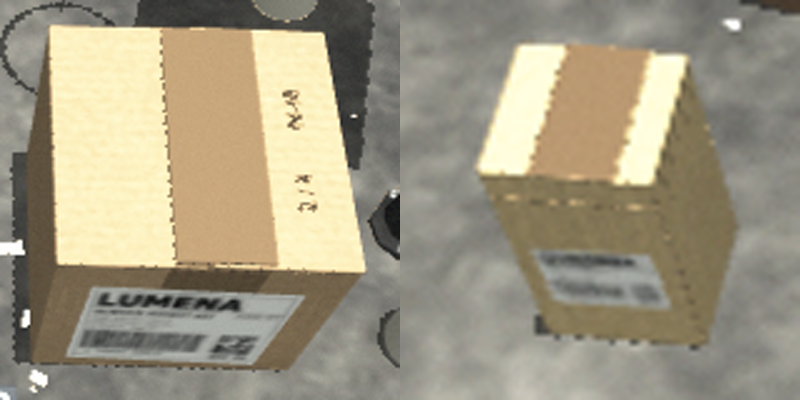

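View pics/z5.png

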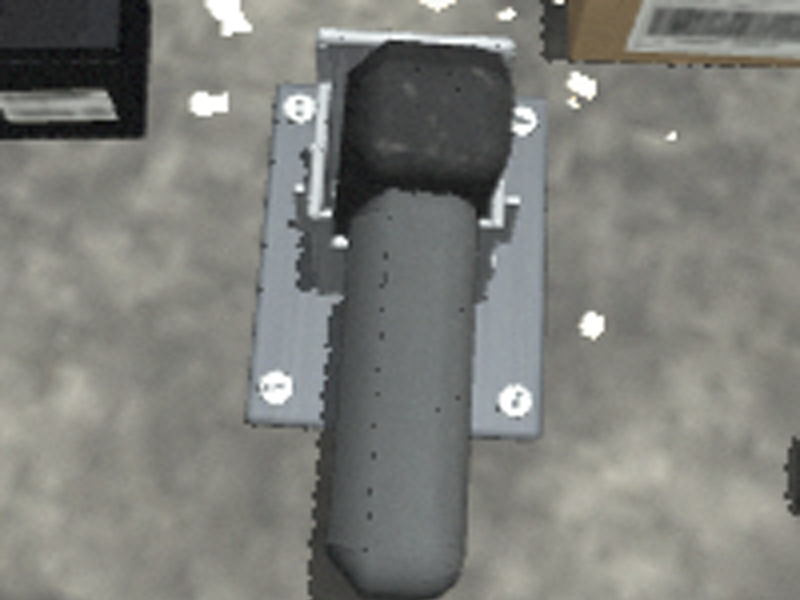

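Run:
```python
from h import *
W=dict(np.load("pics/wrist1.npz"))
A=lambda p:(360+p[0]/2.5,60+p[1]/2.5); B=lambda p:(155+p[0]/5,35+p[1]/5); C=lambda p:(230+p[0]/4,190+p[1]/4)
def X4(P):
    a,b,c,d=[np.array(p,float) for p in P]; M=np.array([c-a,-(d-b)]).T; s=np.linalg.solve(M,b-a); return a+s[0]*(c-a)
for n,f,d,h in [("C",A,dict(bFL=(30,362),bFR=(288,370),tFL=(57,265),tFR=(363,272),tBL=(50,27),tBR=(325,32)),.105),("S",B,dict(bFL=(152,333),bFR=(307,345),tFL=(80,173),tFR=(255,186),tBL=(117,45),tBR=(290,58)),.066)]:
    Q={k:onz(W,f(v),0 if k[0]=='b' else h) for k,v in d.items()}
    for k,v in Q.items(): print(n,k,v)
    print("yaw",[np.degrees(np.arctan2(v[1],v[0])) for v in (Q['tBL']-Q['tFL'],Q['tBR']-Q['tFR'])],[90+np.degrees(np.arctan2(v[1],v[0])) for v in (Q['tFR']-Q['tFL'],Q['tBR']-Q['tBL'],Q['bFR']-Q['bFL'])])
    print("len",np.linalg.norm(Q['tFR']-Q['tFL']),np.linalg.norm(Q['bFR']-Q['bFL']))
lc=X4([(90,288),(305,294),(258,364),(65,356)]); sc=X4([(133,250),(260,255),(272,312),(157,302)])
print("label",A(lc),onz(W,A(lc),.048)); print("slabel",B(sc),onz(W,B(sc),.027))
z2=lambda u,v:(130+u/6.667,240+v/6.667);z1=lambda u,v:(230+u/4,120+v/4)
print("tri slabel",tri((W,B(sc)),(SIDE,z2(398,345))))
print("tri small top corner",tri((W,B((80,173))),(SIDE,z2(328,325))),tri((W,B((255,186))),(SIDE,z2(413,183))))
print("tri carton top corner",tri((W,A((57,265))),(SIDE,z1(338,235))),tri((W,A((363,272))),(SIDE,z1(383,78))))
for p in [(398,500),(412,250),(398,598),(430,100),(333,500),(468,500),(350,250),(474,250)]: print("scanner",p,onz(W,C(p),.09))
print("tip tri",tri((W,C((398,590))),(SIDE,z1(718,372)),(SCENE,(250+650/4,170+243/4))))
for p in [(250,422),(540,437),(275,85),(548,98)]: print("foot",onz(W,C(p),.006))
for p in [(318,35),(515,45)]: print("backwall",onz(W,C(p),.094))
```

```text
C bFL [ 0.6161 -0.1123  0.    ]
C bFR [ 0.6568 -0.2471  0.    ]
C tFL [ 0.6107 -0.1136  0.105 ]
C tFR [ 0.6512 -0.2443  0.105 ]
C tBL [ 0.746  -0.0729  0.105 ]
C tBR [ 0.7874 -0.205   0.105 ]
yaw [np.float64(16.70970708768904), np.float64(16.10098882372137)] [np.float64(17.243219545415798), np.float64(17.395193232822265), np.float64(16.789659973838923)]
len 0.13686278640585567 0.14077532503275308
S bFL [0.696  0.2105 0.    ]
S bFR [0.7072 0.1631 0.    ]
S tFL [0.6944 0.2092 0.066 ]
S tFR [0.7058 0.1609 0.066 ]
S tBL [0.7417 0.2216 0.066 ]
S tBR [0.7531 0.1722 0.066 ]
yaw [np.float64(14.736647379209046), np.float64(13.402364961836293)] [np.float64(13.243780053863802), np.float64(12.983839269019725), np.float64(13.238423214997695)]
len 0.04960135528434992 0.04873277754371686
label (np.float64(430.63651591289783), np.float64(190.86890005583473)) [ 0.6329 -0.178   0.048 ]
slabel (np.float64(195.55272079882343), np.float64(91.22351575199319)) [0.6996 0.1863 0.027 ]
tri slabel (array([0.7016, 0.1881, 0.0245]), [np.float64(0.00012918672394124367), np.float64(0.00012918672394122367)])
tri sm
[... 470 characters left out ...]
anner (398, 500) [ 0.4353 -0.1088  0.09  ]
scanner (412, 250) [ 0.4995 -0.0915  0.09  ]
scanner (398, 598) [ 0.4126 -0.1163  0.09  ]
scanner (430, 100) [ 0.5432 -0.0824  0.09  ]
scanner (333, 500) [ 0.43   -0.0935  0.09  ]
scanner (468, 500) [ 0.4409 -0.1253  0.09  ]
scanner (350, 250) [ 0.4942 -0.0759  0.09  ]
scanner (474, 250) [ 0.5048 -0.107   0.09  ]
tip tri (array([ 0.4143, -0.1155,  0.0896]), [np.float64(0.0002801182713773155), np.float64(0.0010472731601681386), np.float64(0.0010226432229507915)])
foot [ 0.4606 -0.0543  0.006 ]
foot [ 0.4849 -0.14    0.006 ]
foot [ 0.5718 -0.0219  0.006 ]
foot [ 0.5967 -0.1101  0.006 ]
backwall [ 0.5504 -0.0472  0.094 ]
backwall [ 0.565 -0.1    0.094]
```

```bash
cat >> h.py <<'E'
def toolR(yaw,tilt):  # tool: tilt forward from vertical
    y=np.radians(yaw); x=np.array([np.cos(y),np.sin(y),0]); z=np.array([0,0,-1.]); t=np.radians(tilt)
    zz=z*np.cos(t)+x*np.sin(t); yy=np.cross(z,x); return np.array([np.cross(yy,zz),yy,zz]).T
def rel(p,R,p0=None,R0=None):
    s=manip.sense()
    if p0 is None: p0=s['tcp_pos']; R0=Rn.from_quat(s['tool_rot']).as_matrix()
    print("off mm",R0.T@(np.array(p)-p0)*1e3,"rotvec deg",np.degrees(Rn.from_matrix(R0.T@R).as_rotvec()))
E
python3 -c "
from h import *
rel([.469,-.1,.17],toolR(15.5,0))
s=manip.sense();print(s['q'],s['tcp_pos'])"
```

```text
off mm [-41.4765  10.4103 176.2294] rotvec deg [ -1.0941 -39.9418   3.2604]
[-1.1239 -0.0402  2.163   0.8053  1.0848 -0.2996] [ 0.3886 -0.1162  0.3317]
```

```bash
python3 -m crank '[{"grip":0,"offset":[-2,1,10],"angular":[0,-3,0.2]},{"grip":0,"offset":[-6,2,30],"angular":[-0.2,-8,0.7]},{"grip":0,"offset":[-13,3,57],"angular":[-0.4,-15,1.2]},{"grip":0,"offset":[-20,5,85],"angular":[-0.6,-22,1.8]},{"grip":0,"offset":[-28,7,117],"angular":[-0.8,-29,2.4]},{"grip":0,"offset":[-34,9,147],"angular":[-1,-35,2.9]},{"grip":0,"offset":[-39,10,167],"angular":[-1.1,-38.5,3.2]},{"grip":0,"offset":[-41.5,10.4,176],"angular":[-1.1,-40,3.3]},{"grip":0,"offset":[-41.5,10.4,176],"angular":[-1.1,-40,3.3]},{"grip":0,"offset":[-41.5,10.4,176],"angular":[-1.1,-40,3.3]}]'
python3 -c "
from h import *
s=manip.sense();print(s['q'],s['tcp_pos'])
rel([.469,-.1,.068],toolR(15.5,0))
W=snap('wrist','wrist2')
X=np.array([.472,-.099,.09]);u=np.array([.9636,.2672,0]);n=np.array([.2672,-.9636,0])
im=cv2.imread('pics/wrist2.png')
for p in [X,X-.061*u,X+.053*u,X+.017*n,X-.017*n]: cv2.circle(im,tuple(int(v) for v in proj(W,p).round()),3,(0,0,255),-1)
cv2.imwrite('pics/wrist2m.png',im)
"
```

```text
t: 3.15
tcp_pos: [0.4691, -0.099, 0.1698]
tool_rot: [0.991, 0.135, -0.0, -0.001]
force: [0.2, 1.0, -0.1]
finger_gap: 1.0
[-0.4424  0.4293  1.8539  0.0015  0.8595  0.8568] [ 0.4691 -0.099   0.1698]
off mm [ -0.3222   1.0785 101.7699] rotvec deg [-0.088   0.0022  0.0035]
```

View pics/wrist2m.png

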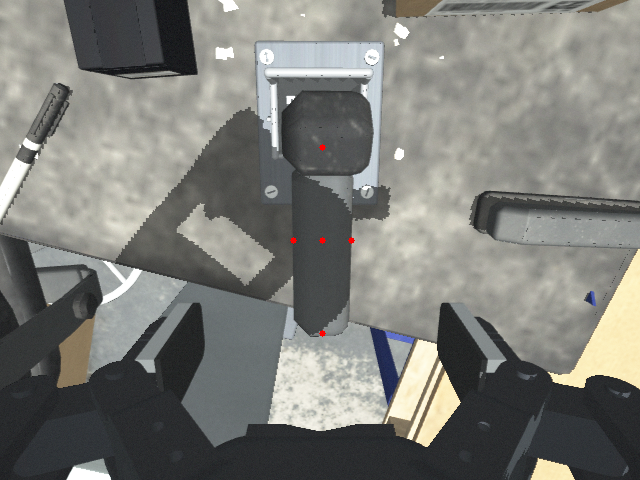

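The projected handle points sit on the handle in the image: grip (322,241), edges at columns 293 and 351, and end at row 333. The pose is confirmed, so I descend and close.

```bash
python3 -m crank '[{"grip":0,"offset":[0,0.5,8],"angular":[0,0,0]},{"grip":0,"offset":[0,0.5,25],"angular":[0,0,0]},{"grip":0,"offset":[0,0.5,45],"angular":[0,0,0]},{"grip":0,"offset":[0,0.5,65],"angular":[0,0,0]},{"grip":0,"offset":[0,0.5,82],"angular":[0,0,0]},{"grip":0,"offset":[0,0.5,95],"angular":[0,0,0]},{"grip":0,"offset":[0,0.5,102],"angular":[0,0,0]},{"grip":0,"offset":[0,0.5,102],"angular":[0,0,0]}]' && python3 -m crank '[{"grip":0.5,"offset":[0,0,0],"angular":[0,0,0]},{"grip":0.7,"offset":[0,0,0],"angular":[0,0,0]},{"grip":0.9,"offset":[0,0,0],"angular":[0,0,0]},{"grip":1,"offset":[0,0,0],"angular":[0,0,0]},{"grip":1,"offset":[0,0,0],"angular":[0,0,0]},{"grip":1,"offset":[0,0,0],"angular":[0,0,0]},{"grip":1,"offset":[0,0,0],"angular":[0,0,0]}]' 70
python3 -c "
from h import *
s=manip.sense();print(s['q'],s['tcp_pos']);snap('wrist','wrist3');snap('side','side3')"
```

```text
t: 4.0
tcp_pos: [0.468, -0.1, 0.0674]
tool_rot: [0.991, 0.134, -0.001, -0.001]
force: [-0.4, 0.1, -0.2]
finger_gap: 0.996
t: 4.7
tcp_pos: [0.4686, -0.0997, 0.0683]
tool_rot: [0.991, 0.134, -0.0, -0.001]
force: [-1.9, 0.4, 5.2]
finger_gap: 0.385
[-0.444   0.6185  1.9273  0.0018  0.5967  0.8556] [ 0.4686 -0.0997  0.0683]
```

View pics/wrist3.png

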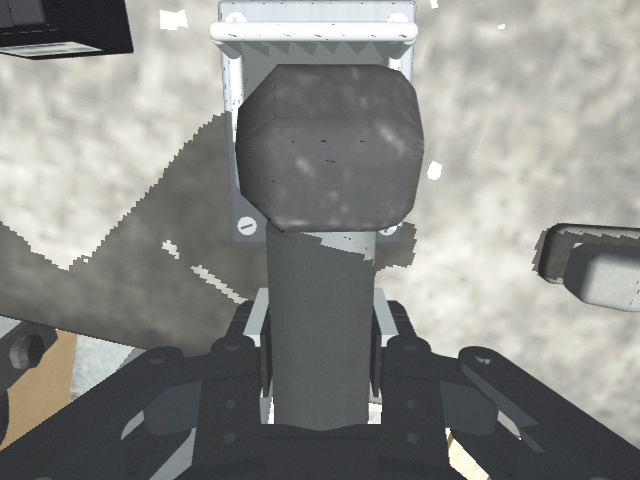

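```bash
python3 -m crank '[{"grip":1,"offset":[0,0,-4],"angular":[0,0,0]},{"grip":1,"offset":[0,0,-12],"angular":[0,0,0]},{"grip":1,"offset":[0,0,-24],"angular":[0,0,0]},{"grip":1,"offset":[0,0,-38],"angular":[0,0,0]},{"grip":1,"offset":[0,0,-52],"angular":[0,0,0]},{"grip":1,"offset":[0,0,-67],"angular":[0,0,0]},{"grip":1,"offset":[0,0,-82],"angular":[0,0,0]},{"grip":1,"offset":[0,0,-97],"angular":[0,0,0]},{"grip":1,"offset":[0,0,-112],"angular":[0,0,0]},{"grip":1,"offset":[0,0,-126],"angular":[0,0,0]}]' && python3 -m crank '[{"grip":1,"offset":[0,0,-10],"angular":[0,0,0]},{"grip":1,"offset":[0,0,-16],"angular":[0,0,0]},{"grip":1,"offset":[0,0,-18],"angular":[0,0,0]},{"grip":1,"offset":[0,0,-18],"angular":[0,0,0]},{"grip":1,"offset":[0,0,-18],"angular":[0,0,0]}]'
python3 -c "
from h import *
s=manip.sense();print(s['q'],s['tcp_pos'],s['qd']);snap('side','side4');snap('scene','scene4')
a=cv2.imread('pics/side4.png');b=cv2.imread('pics/scene4.png')
cv2.imwrite('pics/z6.png',np.hstack([cv2.resize(a[100:280,300:420],(400,600),interpolation=cv2.INTER_CUBIC),cv2.resize(b[100:280,320:440],(400,600),interpolation=cv2.INTER_CUBIC)]))"
```

```text
t: 5.8
tcp_pos: [0.468, -0.0997, 0.1946]
tool_rot: [0.991, 0.134, -0.001, -0.001]
force: [0.9, 0.6, -1.9]
finger_gap: 0.385
t: 6.3
tcp_pos: [0.4683, -0.0998, 0.2113]
tool_rot: [0.991, 0.134, -0.001, -0.001]
force: [0.8, -0.8, -2.4]
finger_gap: 0.385
[-0.4445  0.3624  1.8111  0.0012  0.9708  0.8563] [ 0.4683 -0.0998  0.2113] [-0.      0.0028  0.0023  0.      0.0004 -0.0014]
```

View pics/z6.png

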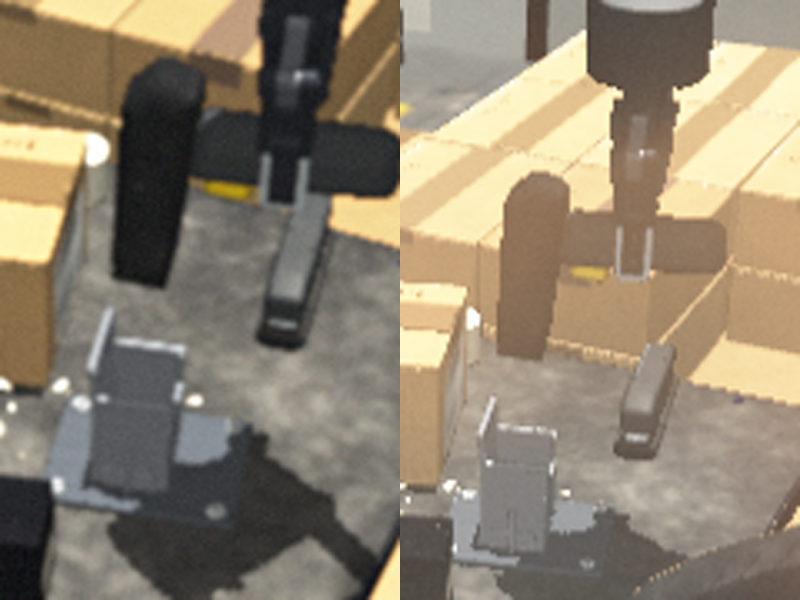

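Run:
```python
from h import *
sd=lambda u,v:(300+u/3.3333,100+v/3.3333); sc=lambda u,v:(320+u/3.3333,100+v/3.3333)
s=manip.sense();p0=s['tcp_pos'];R0=Rn.from_quat(s['tool_rot']).as_matrix()
P=[]
for a,b in [((112,273),(98,351)),((165,286),(143,358)),((121,110),(103,205)),((193,140),(170,222))]:
    X,e=tri((SIDE,sd(*a)),(SCENE,sc(*b))); print(X,e[0],"tool",R0.T@(X-p0)*1e3)
# expected window & corner for lean
for lean in (0,5,7,9):
    l=np.radians(lean); sx=np.array([np.cos(l),0,-np.sin(l)]); look=np.array([np.sin(l),0,np.cos(l)]); # tool axes
    g=np.array([.003,0,-.022]); w=g+.054*sx+.086*look+np.array([0,.001,0])
    for dx in (.02,-.02):
        X=p0+R0@(w+dx*sx+np.array([0,-.022,0])); q=proj(SIDE,X);r=proj(SCENE,X); print(lean,dx,"side z",(q-[300,100])*3.3333,"scene",(r-[320,100])*3.3333)
    print("win tool mm",w*1e3)
```

```text
[ 0.5481 -0.0665  0.1469] 0.0005136527093601493 tool [ 85.8818 -10.707   64.2337]
[ 0.5172 -0.069   0.1474] 0.0009720808045620509 tool [ 55.3858 -16.4931  63.7757]
[ 0.5439 -0.0625  0.2523] 0.00021816924507569985 tool [ 82.6816 -15.8931 -41.1857]
[ 0.4991 -0.057   0.2512] 0.0027868265715310595 tool [ 41.0063 -33.1121 -39.922 ]
0 0.02 side z [125.4996 286.481 ] scene [108.0361 358.5073]
0 -0.02 side z [199.5096 296.158 ] scene [168.4217 363.4905]
win tool mm [57.  1. 64.]
5 0.02 side z [112.4658 274.6969] scene [ 97.3788 348.3959]
5 -0.02 side z [186.0852 289.4841] scene [157.4046 358.0765]
win tool mm [64.2899  1.     58.9663]
7 0.02 side z [107.5401 269.7391] scene [ 93.3635 344.1264]
7 -0.02 side z [180.8797 286.5655] scene [153.1336 355.6773]
win tool mm [67.0783  1.     56.778 ]
9 0.02 side z [102.787  264.6475] scene [ 89.4967 339.7344]
9 -0.02 side z [175.7757 283.5083] scene [148.9471 353.1482]
win tool mm [69.7885  1.     54.4937]
```

```bash
cat > kin.py <<'E'
from h import *
from scipy.optimize import least_squares
def Ry(a): return Rn.from_euler('y',a).as_matrix()
def Rz(a): return Rn.from_euler('z',a).as_matrix()
def fk(q,k):
    a1,h,L2,A,B,L6,s4,s6=k[:8]
    R1=Rz(q[0]); R2=R1@Ry(q[1]); R3=R2@Ry(q[2])
    p=R1@np.array([a1,0,h])+R2@np.array([0,0,L2])+R3@np.array([B,0,A])
    R5=R3@Rz(k[8]*q[3])@Ry(q[4]); R6=R5@Rz(k[9]*q[5])
    return p+R5@np.array([0,0,L6]),R6@Rz(k[10])
D=[([-1.4205,.52846,1.43391,0,1.18139,-.17851],[.20173,-.59079,.23033],[.98652,.16365,0,-.00108]),
([-0.9008,0.1806,1.8445,0.0007,1.1177,0.3398],[0.34,-0.2501,0.2815],[0.9864,0.1642,0,-.0007]),
([-1.1239,-0.0402,2.163,0.8053,1.0848,-0.2996],[0.3886,-0.1162,0.3317],[.927,.153,.337,-.056]),
([-0.4424,0.4293,1.8539,0.0015,0.8595,0.8568],[0.4691,-0.099,0.1698],[.991,.135,0,-.001]),
([-0.444,0.6185,1.9273,0.0018,0.5967,0.8556],[0.4686,-0.0997,0.0683],[.991,.134,0,-.001]),
([-0.4445,0.3624,1.8111,0.0012,0.9708,0.8563],[0.4683,-0.0998,0.2113],[.991,.134,-.001,-.001])]
def fit():
    best=None
    for f4 in(1,-1):
      for f6 in (1,-1):
        for o in (0,np.pi):
          def res(k):
            K=list(k[:6])+[0,0,f4,f6,k[6]]; r=[]
            for q,p,t in D:
                P,R=fk(np.array(q),K); r+=list((P-p)*10); r+=list((Rn.from_quat(t).as_matrix()-R).ravel())
            return np.array(r)
          s=least_squares(res,[0,.3,.4,.4,0,.25,o])
          if best is None or s.cost<best[0]: best=(s.cost,list(s.x[:6])+[0,0,f4,f6,s.x[6]],np.abs(s.fun).max())
    return best
lo=np.array([-3.08,-.75,.22,-1.43,0,-2.85]);hi=np.array([3.08,2.2,2.44,4.57,2.65,2.85])
def ik(p,R,q0,K):
    def res(q):
        P,Q=fk(q,K); return np.r_[(P-p)*10,(Q-R).ravel(),1e-4*(q-q0)]
    s=least_squares(res,np.clip(q0,lo+.01,hi-.01),bounds=(lo,hi)); return s.x,np.abs(s.fun[:12]).max()
E
python3 - <<'E'
from kin import *
c,K,m=fit(); print(c,np.round(K,4),m); np.save("K.npy",K)
q0=manip.sense()['q']
SL=(np.array([.7005,.187,.026]),13.3); CL=(np.array([.634,-.178,.048]),17.)
for nm,(L,yaw) in (("S",SL),("C",CL)):
  for a in (40,45,50,55):
    for dy in (0,-20,20) if nm=="S" else (0,-20,20):
      tilt=90-a-7; R=toolR(yaw+dy,tilt); p=L-R@np.array([.0792,.001,.1583])
      q,e=ik(p,R,q0,K); print(nm,a,dy,p,q,round(e,4))
E
```

```text
3.1393752168176454 [0.0076 0.4209 0.5959 0.3839 0.1241 0.4531 0.     0.     1.     1.
 1.5715] 1.0972539299101933
S 40 0 [0.5388 0.1498 0.0878] [ 0.3252  0.9016  2.44    3.2279  0.8838 -1.5538] 0.0496
S 40 -20 [0.5359 0.2073 0.0878] [ 0.5061  0.6039  2.0168 -0.7709  0.2614  2.85  ] 0.3151
S 40 20 [0.5613 0.0968 0.0878] [-0.2361  0.9098  2.344   2.4024  0.8305 -1.6823] 0.0
S 45 0 [0.5447 0.1512 0.102 ] [0.2702 0.5768 2.1341 1.444  0.     0.1589] 0.1984
S 45 -20 [0.5418 0.2066 0.102 ] [ 0.5124  0.5813  2.0105 -0.7575  0.2868  2.85  ] 0.2365
S 45 20 [0.5663 0.1001 0.102 ] [-0.1581  0.7554  2.2699  2.2862  0.5818 -1.4287] 0.0
S 50 0 [0.5517 0.1529 0.1156] [0.2697 0.557  2.135  0.8513 0.     0.7516] 0.1112
S 50 -20 [0.549  0.2058 0.1156] [ 0.5197  0.5617  1.9987 -0.7423  0.318   2.85  ] 0.1539
S 50 20 [0.5724 0.104  0.1156] [-0.0857  0.6395  2.1788  1.9629  0.3732 -1.0022] 0.0
S 55 0 [0.5599 0.1548 0.1286] [0.2693 0.5401 2.133  0.3277 0.     1.2754] 0.0216
S 55 -20 [0.5574 0.2048 0.1286] [ 0.5279  0.5455  1.9809 -0.725   0.3556  2.85  ] 0.0683
S 55 20 [0.5794 0.1086 0.1286] [-0.0203  0.56
[... 401 characters left out ...]
0 [ 0.4744 -0.1686  0.124 ] [-0.6742  0.7056  2.44    2.4794  0.6313 -1.5408] 0.0284
C 45 20 [ 0.5057 -0.2734  0.124 ] [-1.0007  0.7272  1.7983  0.8939  0.9068 -0.7508] 0.0
C 50 0 [ 0.4877 -0.2217  0.1376] [-0.8624  0.5844  2.1188  1.263   0.5513 -0.7343] 0.0
C 50 -20 [ 0.4816 -0.169   0.1376] [-0.586   0.5862  2.3793  2.4198  0.4327 -1.3573] 0.0
C 50 20 [ 0.5115 -0.2691  0.1376] [-0.9255  0.6589  1.7882  0.7926  0.8707 -0.5801] 0.0
C 55 0 [ 0.4958 -0.2192  0.1506] [-0.7664  0.5132  2.0507  0.954   0.527  -0.3222] 0.0
C 55 -20 [ 0.49   -0.1695  0.1506] [-0.5184  0.4709  2.2546  1.6968  0.2143 -0.5476] 0.0
C 55 20 [ 0.5182 -0.264   0.1506] [-0.8444  0.602   1.7661  0.6707  0.8524 -0.3907] 0.0
```

Run:
```python
from kin import *
K=np.load("K.npy")
for q,p,t in D:
    P,R=fk(np.array(q),K); print(P-p, np.degrees((Rn.from_matrix(R).inv()*Rn.from_quat(t)).magnitude()))
q,p,t=D[2]; print(Rn.from_quat(t).as_matrix(),toolR(18.85,40))
R3=Rz(q[0])@Ry(q[1]+q[2]); M=R3.T@Rn.from_quat(t).as_matrix()
print(M[:,2], "forearm axis", R3[:,2])
```

```text
[-0.1097 -0.0167 -0.0092] 0.03803476595076539
[-0.0886 -0.0668 -0.0075] 0.04046769040666981
[-0.0071 -0.0115  0.0303] 0.12868185254662878
[-0.0491 -0.0994 -0.005 ] 0.05816299379119968
[-0.0482 -0.0998 -0.0024] 0.041302514537734175
[-0.0497 -0.0991 -0.0062] 0.02584624721759506
[[ 0.7259  0.3216  0.608 ]
 [ 0.2461 -0.9469  0.2071]
 [ 0.6423 -0.0007 -0.7665]] [[ 0.725   0.3231  0.6083]
 [ 0.2475 -0.9464  0.2077]
 [ 0.6428  0.     -0.766 ]]
[0.6128 0.6378 0.4667] forearm axis [ 0.368  -0.7679 -0.5244]
```

```bash
python3 - <<'E'
s=open('kin.py').read()
s=s.replace("R1@np.array([a1,0,h])","R1@np.array([a1,k[6],h])").replace("K=list(k[:6])+[0,0,f4,f6,k[6]]","K=list(k[:6])+[k[7],k[8],f4,f6,k[6]]").replace("[0,.3,.4,.4,0,.25,o]","[0,.3,.4,.4,0,.25,o,0.1,0]").replace("list(s.x[:6])+[0,0,f4,f6,s.x[6]]","list(s.x[:6])+[s.x[7],s.x[8],f4,f6,s.x[6]]").replace("R5@np.array([0,0,L6])","R5@np.array([k[7],0,L6])").replace("for o in (0,np.pi)","for o in (1.57,)")
open('kin.py','w').write(s)
E
python3 - <<'E'
from kin import *
c,K,m=fit(); print(c,np.round(K,4),m); np.save("K.npy",K)
for q,p,t in D:
    P,R=fk(np.array(q),K); print(P-p)
q0=manip.sense()['q']
SL=(np.array([.7005,.187,.026]),13.3); CL=(np.array([.634,-.178,.048]),17.)
for nm,(L,yaw) in (("S",SL),("C",CL)):
  for a in (40,45,50,55):
    for dy in (-20,-10,0,10,20,30):
      tilt=90-a-7; R=toolR(yaw+dy,tilt); p=L-R@np.array([.0792,.001,.1583])
      q,e=ik(p,R,q0,K); print(nm,a,dy,p,q,round(e,4))
E
```

```text
8.305264666138699e-06 [-0.0008  0.2748  0.588   0.3918  0.1141  0.2972  0.111  -0.0008  1.
  1.      1.5715] 0.0021232494999714746
[-0. -0.  0.]
[-0. -0.  0.]
[ 0. -0. -0.]
[-0. -0. -0.]
[0. 0. 0.]
[-0.  0. -0.]
S 40 -20 [0.5359 0.2073 0.0878] [ 0.2415  0.6188  1.9802 -0.9961  0.1582  2.85  ] 0.2259
S 40 -10 [0.5348 0.1784 0.0878] [ 0.1617  0.7323  2.2161  3.2757  0.5586 -1.6092] 0.0
S 40 0 [0.5388 0.1498 0.0878] [-0.0224  0.7374  2.2555  2.8361  0.6076 -1.5061] 0.0
S 40 10 [0.5477 0.1223 0.0878] [-0.1926  0.7347  2.2368  2.4132  0.6161 -1.4055] 0.0
S 40 20 [0.5613 0.0968 0.0878] [-0.3224  0.7287  2.1646  1.9752  0.6222 -1.2339] 0.0
S 40 30 [0.5791 0.074  0.0878] [-0.4053  0.7311  2.0528  1.5683  0.6758 -1.0323] 0.0
S 45 -20 [0.5418 0.2066 0.102 ] [ 0.2462  0.5995  1.9737 -0.9855  0.1782  2.85  ] 0.1448
S 45 -10 [0.5408 0.1788 0.102 ] [ 0.1545  0.6473  2.1456  3.3335  0.3176 -1.6776] 0.0
S 45 0 [0.5447 0.1512 0.102 ] [-0.0043  0.6455  2.1789  2.7215  0.3615 -1.3634] 0.0
S 45 10 [0.5533 0.1247 0.102 ] [-0.153   0.6463  2.1635  2.1972  0.4153 -1.1285] 0.0
S 45 20 [0.5663 0.1001 0.102 ]
[... 2577 characters left out ...]
 20 [ 0.5115 -0.2691  0.1376] [-0.9749  0.6169  1.7904  0.7515  0.9219 -0.5742] 0.0
C 50 30 [ 0.5292 -0.289   0.1376] [-0.9623  0.6666  1.6505  0.6548  1.064  -0.6084] 0.0
C 55 -20 [ 0.49   -0.1695  0.1506] [-0.7228  0.4491  2.1226  1.0517  0.3426 -0.0662] 0.0
C 55 -10 [ 0.4907 -0.1946  0.1506] [-0.8131  0.4679  2.0639  0.9377  0.4877 -0.1823] 0.0
C 55 0 [ 0.4958 -0.2192  0.1506] [-0.8729  0.4966  1.9796  0.8229  0.6304 -0.2693] 0.0
C 55 10 [ 0.505  -0.2426  0.1506] [-0.9054  0.5338  1.8766  0.7229  0.7703 -0.3461] 0.0
C 55 20 [ 0.5182 -0.264   0.1506] [-0.916   0.5778  1.7606  0.6386  0.9069 -0.4194] 0.0
C 55 30 [ 0.5349 -0.2828  0.1506] [-0.9097  0.6269  1.6357  0.5673  1.0404 -0.4924] 0.0
```

```bash
cat > plan.py <<'E'
from kin import *
from scipy.spatial.transform import Slerp
K=np.load("K.npy")
WT=np.array([.067,.001,.059]); LT=np.array([np.sin(np.radians(7)),0,np.cos(np.radians(7))])
def target(L,yaw,a,d=.1):
    R=toolR(yaw,90-a-7); return L-R@(WT+d*LT),R
def plan(p,R,n=20):
    s=manip.sense(); p0=s['tcp_pos'];R0=Rn.from_quat(s['tool_rot']).as_matrix(); q=s['q']; Q=[q]
    rv=Rn.from_matrix(R0.T@R).as_rotvec()
    for f in np.linspace(0,1,n+1)[1:]:
        Rf=R0@Rn.from_rotvec(f*rv).as_matrix(); pf=p0+f*(p-p0); q,e=ik(pf,Rf,q,K); Q.append(q)
        if round(f*n)%4==0: print(round(f,2),"q",q,"err",round(e,4),"win",pf+Rf@WT,"butt",pf+Rf@np.array([-.058,0,-.02]))
    print("max dq/step",np.abs(np.diff(Q,axis=0)).max(0)); rel(p,R)
E
python3 - <<'E'
from plan import *
W=dict(np.load("pics/wrist1.npz"))
print("black",[onz(W,u,.066) for u in [(219,196),(267,196),(222,168),(264,168)]])
p,R=target(np.array([.7005,.187,.026]),33.3,47); print(p); plan(p,R)
E
```

```text
black [array([0.533 , 0.0623, 0.066 ]), array([0.5515, 0.0079, 0.066 ]), array([0.5701, 0.0752, 0.066 ]), array([0.5868, 0.026 , 0.066 ])]
[0.5687 0.1016 0.1075]
0.2 q [-0.409   0.3776  1.8775  0.1336  0.8111  0.743 ] err 0.0 win [ 0.5582 -0.0356  0.1402] butt [ 0.4317 -0.0792  0.2031]
0.4 q [-0.3724  0.4099  1.9406  0.3182  0.6506  0.5666] err 0.0 win [0.5819 0.0113 0.1291] butt [ 0.4521 -0.0428  0.1747]
0.6 q [-0.3341  0.4618  1.9973  0.6092  0.5072  0.2723] err 0.0 win [0.604  0.0579 0.1187] butt [ 0.4735 -0.0059  0.1462]
0.8 q [-0.2935  0.5344  2.0433  1.0699  0.423  -0.2032] err 0.0 win [0.6246 0.104  0.1088] butt [0.496  0.0314 0.1178]
1.0 q [-0.2505  0.6261  2.0742  1.5995  0.4496 -0.7585] err 0.0 win [0.6435 0.1496 0.0991] butt [0.5196 0.0694 0.0896]
max dq/step [0.0109 0.0246 0.0168 0.1371 0.0405 0.1432]
off mm [ 150.4303 -167.1398  103.9464] rotvec deg [  5.458   35.7601 -17.3252]
```

Run:
```python
from plan import *
p,R=target(np.array([.7005,.187,.026]),33.3,50); print(p); plan(p,R)
```

```text
[0.5724 0.1041 0.1156]
0.2 q [-0.4021  0.378   1.868   0.1202  0.8255  0.7595] err 0.0 win [ 0.5585 -0.0353  0.1411] butt [ 0.4326 -0.0787  0.2054]
0.4 q [-0.3587  0.408   1.9211  0.2778  0.6781  0.615 ] err 0.0 win [0.5826 0.0119 0.1307] butt [ 0.4537 -0.0418  0.1792]
0.6 q [-0.314   0.454   1.968   0.5106  0.5401  0.3856] err 0.0 win [0.6054 0.0589 0.121 ] butt [ 0.4757 -0.0045  0.153 ]
0.8 q [-0.2677  0.5165  2.0055  0.873   0.4376  0.0173] err 0.0 win [0.6268 0.1056 0.1117] butt [0.4987 0.0332 0.1268]
1.0 q [-0.2202  0.5942  2.0301  1.3557  0.412  -0.4804] err 0.0 win [0.6468 0.1517 0.1026] butt [0.5226 0.0714 0.1008]
max dq/step [0.012  0.0207 0.0145 0.1242 0.037  0.1286]
off mm [ 154.6828 -168.5354   95.8346] rotvec deg [  4.9895  32.7853 -17.4162]
```

```bash
python3 -m crank '[{"grip":1,"offset":[3,-3,2],"angular":[0.1,0.7,-0.3]},{"grip":1,"offset":[9,-10,6],"angular":[0.3,2,-1]},{"grip":1,"offset":[17,-19,11],"angular":[0.5,3.6,-1.9]},{"grip":1,"offset":[26,-29,16],"angular":[0.8,5.6,-3]},{"grip":1,"offset":[35,-38,22],"angular":[1.1,7.5,-4]},{"grip":1,"offset":[45,-49,28],"angular":[1.4,9.5,-5]},{"grip":1,"offset":[54,-59,34],"angular":[1.7,11.5,-6.1]},{"grip":1,"offset":[63,-69,39],"angular":[2,13.4,-7.1]},{"grip":1,"offset":[71,-78,44],"angular":[2.3,15,-8]},{"grip":1,"offset":[77,-84,48],"angular":[2.5,16.4,-8.7]}]'
python3 - <<'E'
from plan import *
p,R=target(np.array([.7005,.187,.026]),33.3,50); print(p); plan(p,R)
E
```

```text
t: 7.4
tcp_pos: [0.5202, 0.0028, 0.1633]
tool_rot: [0.967, 0.208, 0.138, -0.042]
force: [0.5, -0.5, -2.2]
finger_gap: 0.386
[0.5724 0.1041 0.1156]
0.2 q [-0.3136  0.4541  1.9693  0.5142  0.5383  0.3816] err 0.0 win [0.6053 0.0595 0.121 ] butt [ 0.4756 -0.0041  0.1528]
0.4 q [-0.2908  0.4833  1.9891  0.6761  0.4808  0.2179] err 0.0 win [0.6162 0.0827 0.1163] butt [0.487  0.0146 0.1398]
0.6 q [-0.2675  0.5166  2.0061  0.8759  0.437   0.0141] err 0.0 win [0.6267 0.1058 0.1117] butt [0.4987 0.0334 0.1267]
0.8 q [-0.244   0.5537  2.0199  1.1091  0.4127 -0.2253] err 0.0 win [0.6369 0.1288 0.1071] butt [0.5106 0.0523 0.1137]
1.0 q [-0.2202  0.5942  2.0301  1.3557  0.412  -0.4804] err 0.0 win [0.6468 0.1517 0.1026] butt [0.5226 0.0714 0.1008]
max dq/step [0.006  0.0104 0.0059 0.0619 0.0175 0.064 ]
off mm [ 71.6625 -69.471   72.7679] rotvec deg [ 2.4891 16.2969 -8.6314]
```

```bash
python3 -m crank '[{"grip":1,"offset":[6,-6,6],"angular":[0.2,1.4,-0.7]},{"grip":1,"offset":[15,-14.5,15],"angular":[0.5,3.4,-1.8]},{"grip":1,"offset":[26,-25,26],"angular":[0.9,5.9,-3.1]},{"grip":1,"offset":[37,-36,37.5],"angular":[1.3,8.4,-4.5]},{"grip":1,"offset":[48,-46.5,49],"angular":[1.7,10.9,-5.8]},{"grip":1,"offset":[57.5,-56,58.5],"angular":[2,13,-7]},{"grip":1,"offset":[65,-63,66],"angular":[2.3,14.8,-7.8]},{"grip":1,"offset":[69.5,-67.5,70.5],"angular":[2.4,15.8,-8.4]},{"grip":1,"offset":[71.5,-69.5,73],"angular":[2.5,16.3,-8.6]},{"grip":1,"offset":[71.5,-69.5,73],"angular":[2.5,16.3,-8.6]}]'
python3 - <<'E'
from plan import *
p,R=target(np.array([.7005,.187,.026]),33.3,50); rel(p,R)
W=snap('wrist','wrist5');S=snap('side','side5')
s=manip.sense();p0=s['tcp_pos'];R0=Rn.from_quat(s['tool_rot']).as_matrix();print(p0,s['q'])
im=cv2.imread('pics/wrist5.png')
for L in ([.7005,.187,.026],): cv2.circle(im,tuple(int(v) for v in proj(W,np.array(L)).round()),3,(0,0,255),-1)
for d in (0,.05,.1): cv2.circle(im,tuple(int(v) for v in proj(W,p0+R0@(WT+d*LT)).round()),3,(0,255,0),-1)
cv2.imwrite('pics/wrist5m.png',im)
im=cv2.imread('pics/side5.png')
for d in (0,.05,.1): cv2.circle(im,tuple(int(v) for v in proj(S,p0+R0@(WT+d*LT)).round()),1,(0,255,0),-1)
cv2.imwrite('pics/side5m.png',cv2.resize(im[170:350,120:360],(800,600),interpolation=cv2.INTER_CUBIC))
E
```

```text
t: 8.4
tcp_pos: [0.5722, 0.1031, 0.1149]
tool_rot: [0.919, 0.274, 0.271, -0.081]
force: [-0.4, -0.2, -3.3]
finger_gap: 0.383
off mm [ 0.9803 -0.7033 -0.1943] rotvec deg [ 0.0528  0.1507 -0.0892]
[0.5726 0.1027 0.1156] [-0.2229  0.5938  2.0305  1.3519  0.4111 -0.4771]
```

View pics/wrist5m.png

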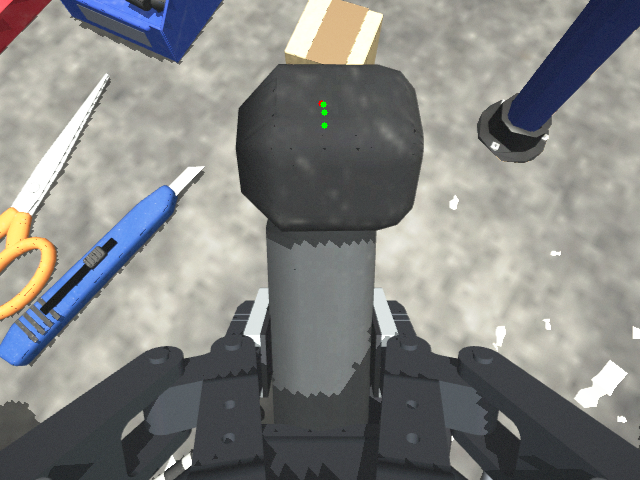

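View pics/side5m.png

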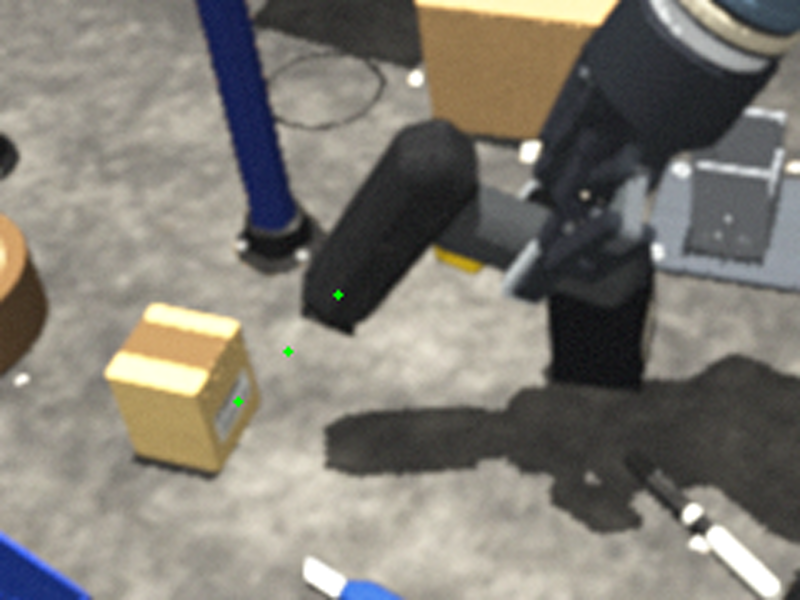

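Run:
```python
from h import *
a=cv2.imread('pics/side4.png');b=cv2.imread('pics/scene4.png')
def g(i): return cv2.convertScaleAbs(i,alpha=2.2,beta=10)
cv2.imwrite('pics/z7.png',np.hstack([cv2.resize(g(a[110:195,325:425]),(400,340),interpolation=cv2.INTER_CUBIC),cv2.resize(g(b[145:230,340:440]),(400,340),interpolation=cv2.INTER_CUBIC)]))
```

```text
(no output)
```

View pics/z7.png

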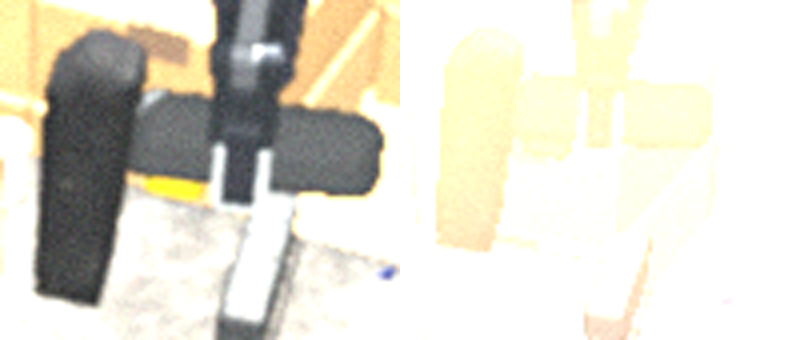

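Run:
```python
from h import *
R0=toolR(15.5,0); p0=np.array([.4683,-.0998,.2113])
for l in (-3,0,3,5,7,9):
    t=np.radians(l); sx=np.array([np.cos(t),0,-np.sin(t)]); sy=np.array([-np.sin(t),0,-np.cos(t)])
    g=np.array([.003,-.017,-.022])
    pa=p0+R0@(g+.02*sx-.00*sy); ha=-.061*sx+.006*sy
    pb=p0+R0@(g+ha); 
    u=proj(SIDE,pb)-proj(SIDE,p0+R0@(g)); n=p0+R0@(g+.054*sx-.086*sy); v=proj(SIDE,n-R0@sx*.02)-proj(SIDE,n+R0@sx*.02)
    w=proj(SIDE,n)-proj(SIDE,p0+R0@(g+.054*sx+.033*sy))
    print(l,"handle slope",np.degrees(np.arctan2(u[1],u[0])),"nose slope",np.degrees(np.arctan2(v[1],v[0])),"axis from vertical",np.degrees(np.arctan2(-w[0],w[1])))
```

```text
-3 handle slope -0.6479118751195038 nose slope 5.091001610925538 axis from vertical -0.7151859359313926
0 handle slope 1.8964486335229374 nose slope 7.440218653586341 axis from vertical 2.779702423912944
3 handle slope 4.430734887710558 nose slope 9.786589370058556 axis from vertical 6.294828592813001
5 handle slope 6.116646065874428 nose slope 11.351045742467596 axis from vertical 8.645860065468678
7 handle slope 7.801058486051696 nose slope 12.91691943725565 axis from vertical 11.000365194809962
9 handle slope 9.485166137374547 nose slope 14.48527939941923 axis from vertical 13.356072332925024
```

The evidence puts the scanner's lean at 5–7°, so the aim is off by only a few mm against the 20 mm allowed. I hold here for just over a second.

```bash
python3 -m crank '[{"grip":1,"offset":[0.5,-0.5,0],"angular":[0,0,0]},{"grip":1,"offset":[0.5,-0.5,0],"angular":[0,0,0]},{"grip":1,"offset":[0.5,-0.5,0],"angular":[0,0,0]},{"grip":1,"offset":[0.5,-0.5,0],"angular":[0,0,0]},{"grip":1,"offset":[0.5,-0.5,0],"angular":[0,0,0]},{"grip":1,"offset":[0.5,-0.5,0],"angular":[0,0,0]},{"grip":1,"offset":[0.5,-0.5,0],"angular":[0,0,0]},{"grip":1,"offset":[0.5,-0.5,0],"angular":[0,0,0]},{"grip":1,"offset":[0.5,-0.5,0],"angular":[0,0,0]},{"grip":1,"offset":[0.5,-0.5,0],"angular":[0,0,0]}]'
python3 - <<'E'
import plan
from plan import *
plan.LT=np.array([np.sin(np.radians(6)),0,np.cos(np.radians(6))])
for n,L,yaw in (("S",np.array([.7005,.187,.026]),13.3),):
    s=manip.sense();p0=s['tcp_pos'];R0=Rn.from_quat(s['tool_rot']).as_matrix()
    for lean in (2,5,7,9):
        l=np.radians(lean);sx=np.array([np.cos(l),0,-np.sin(l)]);lk=np.array([np.sin(l),0,np.cos(l)])
        d=R0.T@(L-p0)-WT; print(lean,"label in window x,z,-y mm",d@sx*1e3,d[1]*1e3,d@lk*1e3,"angle",np.degrees(np.arccos((R0@lk)@[np.cos(np.radians(yaw)),np.sin(np.radians(yaw)),0])))
# leg 1: retreat up to a via with vertical tool, then to carton
via=np.array([.47,-.10,.22]); plan.plan(via,toolR(22,12))
E
```

```text
t: 9.5
tcp_pos: [0.5728, 0.1034, 0.1162]
tool_rot: [0.919, 0.274, 0.272, -0.081]
force: [-0.0, -0.1, -1.5]
finger_gap: 0.389
2 label in window x,z,-y mm 8.493491270881396 -1.0755779074766745 100.01605234661608 angle 57.393727207775115
5 label in window x,z,-y mm 3.2474154970778444 -1.0755779074766745 100.32349881039299 angle 54.658126158643995
7 label in window x,z,-y mm -0.25580235661741585 -1.0755779074766745 100.37571761199983 angle 52.84498331719084
9 label in window x,z,-y mm -3.7587085545444694 -1.0755779074766745 100.30564406339047 angle 51.04149832105871Traceback (most recent call last):
  File "<stdin>", line 10, in <module>
AttributeError: 'function' object has no attribute 'plan'
```

Run:
```python
from plan import *
plan(np.array([.47,-.08,.225]),toolR(25,20))
```

```text
0.2 q [-0.2922  0.5202  2.0439  1.1049  0.438  -0.2626] err 0.0 win [0.6275 0.1118 0.1209] butt [0.501  0.0353 0.1259]
0.4 q [-0.3666  0.4491  2.0483  0.8838  0.49   -0.0791] err 0.0 win [0.6074 0.0725 0.1387] butt [ 0.4791 -0.0002  0.1504]
0.6 q [-0.4428  0.3814  2.0421  0.7021  0.5631  0.0617] err 0.0 win [0.5871 0.0332 0.1566] butt [ 0.4574 -0.0355  0.1749]
0.8 q [-0.52    0.3191  2.0259  0.5597  0.6502  0.1603] err 0.0 win [ 0.5665 -0.0063  0.1745] butt [ 0.4358 -0.0708  0.1994]
1.0 q [-0.597   0.2639  2.0004  0.4484  0.7446  0.2245] err 0.0 win [ 0.5458 -0.0458  0.1925] butt [ 0.4144 -0.1059  0.224 ]
max dq/step [0.0193 0.0183 0.0072 0.0635 0.024  0.0558]
off mm [ -97.2546   97.1831 -192.7709] rotvec deg [ -3.6532 -12.9394   7.3572]
```

```bash
python3 -m crank '[{"grip":1,"offset":[-3,3,-6],"angular":[-0.1,-0.4,0.2]},{"grip":1,"offset":[-10,10,-19],"angular":[-0.4,-1.3,0.7]},{"grip":1,"offset":[-20,20,-40],"angular":[-0.8,-2.7,1.5]},{"grip":1,"offset":[-33,33,-65],"angular":[-1.2,-4.4,2.5]},{"grip":1,"offset":[-46,46,-92],"angular":[-1.7,-6.2,3.5]},{"grip":1,"offset":[-59,59,-118],"angular":[-2.2,-7.9,4.5]},{"grip":1,"offset":[-72,72,-143],"angular":[-2.7,-9.6,5.4]},{"grip":1,"offset":[-83,83,-165],"angular":[-3.1,-11,6.3]},{"grip":1,"offset":[-92,92,-182],"angular":[-3.5,-12.2,7]},{"grip":1,"offset":[-97,97,-192],"angular":[-3.6,-12.9,7.4]}]'
python3 - <<'E'
import plan as P
from plan import *
P.LT=np.array([np.sin(np.radians(6)),0,np.cos(np.radians(6))])
p,R=target(np.array([.634,-.178,.048]),27,48,.1); print(p); plan(p,R)
E
```

```text
t: 10.5
tcp_pos: [0.47, -0.0805, 0.2254]
tool_rot: [0.962, 0.212, 0.17, -0.038]
force: [-0.3, -0.3, -2.6]
finger_gap: 0.378
[ 0.496  -0.2472  0.1334]
0.2 q [-0.6934  0.3187  2.0121  0.5699  0.7183  0.0177] err 0.0 win [ 0.5522 -0.0784  0.1789] butt [ 0.4199 -0.14    0.2027]
0.4 q [-0.7808  0.3814  2.0119  0.6867  0.7113 -0.1807] err 0.0 win [ 0.5584 -0.1106  0.165 ] butt [ 0.4256 -0.1736  0.1811]
0.6 q [-0.8598  0.4491  1.9991  0.7893  0.723  -0.3589] err 0.0 win [ 0.5643 -0.1429  0.1511] butt [ 0.4314 -0.2071  0.1596]
0.8 q [-0.9301  0.5195  1.9737  0.8721  0.7499 -0.5097] err 0.0 win [ 0.5701 -0.1753  0.1373] butt [ 0.4374 -0.2406  0.138 ]
1.0 q [-0.992   0.591   1.9363  0.934   0.7885 -0.631 ] err 0.0 win [ 0.5755 -0.2078  0.1235] butt [ 0.4435 -0.274   0.1165]
max dq/step [0.0241 0.0179 0.0104 0.0304 0.0106 0.0525]
off mm [-75.3496 162.1572  70.4452] rotvec deg [ 0.9451 14.9687 -1.8599]
```

```bash
python3 -m crank '[{"grip":1,"offset":[-2,5,2],"angular":[0,0.4,0]},{"grip":1,"offset":[-8,16,7],"angular":[0.1,1.5,-0.2]},{"grip":1,"offset":[-17,36,15],"angular":[0.2,3.3,-0.4]},{"grip":1,"offset":[-28,60,26],"angular":[0.3,5.5,-0.7]},{"grip":1,"offset":[-39,84,36],"angular":[0.5,7.8,-1]},{"grip":1,"offset":[-50,108,47],"angular":[0.6,10,-1.2]},{"grip":1,"offset":[-60,129,56],"angular":[0.7,11.9,-1.5]},{"grip":1,"offset":[-68,147,64],"angular":[0.9,13.6,-1.7]},{"grip":1,"offset":[-73.5,158,68.5],"angular":[0.9,14.6,-1.8]},{"grip":1,"offset":[-75.5,162,70.5],"angular":[0.9,15,-1.9]}]'
python3 -m crank '[{"grip":1,"offset":[0,0,0],"angular":[0,0,0]},{"grip":1,"offset":[0,0,0],"angular":[0,0,0]},{"grip":1,"offset":[0,0,0],"angular":[0,0,0]},{"grip":1,"offset":[0,0,0],"angular":[0,0,0]}]'
python3 - <<'E'
from plan import *
L=np.array([.634,-.178,.048]);yaw=17
W=snap('wrist','wrist6');S=snap('side','side6');C=snap('scene','scene6')
s=manip.sense();p0=s['tcp_pos'];R0=Rn.from_quat(s['tool_rot']).as_matrix();print(p0,s['q'],np.abs(s['qd']).max(),s['force'],"win",p0+R0@WT,"butt",p0+R0@np.array([-.058,0,-.02]))
for lean in (2,5,7,9):
    l=np.radians(lean);sx=np.array([np.cos(l),0,-np.sin(l)]);lk=np.array([np.sin(l),0,np.cos(l)])
    d=R0.T@(L-p0)-WT; print(lean,d@sx*1e3,d[1]*1e3,d@lk*1e3,"angle",np.degrees(np.arccos((R0@lk)@[np.cos(np.radians(yaw)),np.sin(np.radians(yaw)),0])))
im=cv2.imread('pics/side6.png')
for d in (0,.05,.1): cv2.circle(im,tuple(int(v) for v in proj(S,p0+R0@(WT+d*LT)).round()),1,(0,255,0),-1)
cv2.imwrite('pics/side6m.png',cv2.resize(im[90:270,220:460],(800,600),interpolation=cv2.INTER_CUBIC))
E
```

```text
t: 11.5
tcp_pos: [0.4964, -0.2474, 0.1303]
tool_rot: [0.927, 0.222, 0.292, -0.071]
force: [-0.4, -0.2, -1.8]
finger_gap: 0.385
t: 11.9
tcp_pos: [0.4966, -0.2451, 0.1327]
tool_rot: [0.927, 0.224, 0.293, -0.07]
force: [-0.1, 0.7, -1.9]
finger_gap: 0.38
[ 0.4966 -0.2456  0.1326] [-0.99    0.5926  1.9389  0.9387  0.7859 -0.6365] 0.004187673734846241 [-0.4462  0.4414 -2.7683] win [ 0.576  -0.2061  0.1228] butt [ 0.4441 -0.2725  0.1157]
2 6.371433006405671 1.3773069522729962 98.49447252025513 angle 53.61844115361947
5 1.2078987749149246 1.3773069522729962 98.69294430782763 angle 50.69364826401859
7 -2.237171128813563 1.3773069522729962 98.6749782920615 angle 48.74740093690942
9 -5.679515384131387 1.3773069522729962 98.5367920149617 angle 46.804501588034384
```

View pics/wrist6.png

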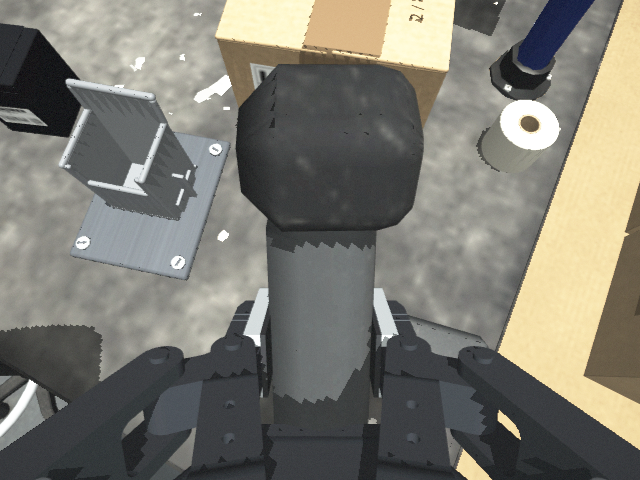

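View pics/side6m.png

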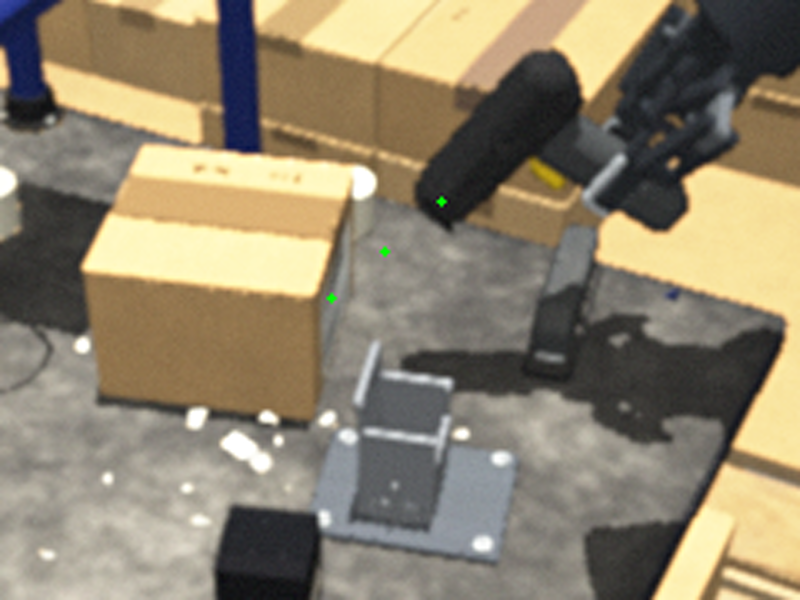

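The side view shows the nose clear of the holster and carton, with the sight line (331,298) ending on the carton's label. The wrist view shows the scanner unchanged in the grip and the arm at rest. I am handing in.

```bash
python3 -m crank '[{"grip":1,"offset":[0,0,0],"angular":[0,0,0]},{"grip":1,"offset":[0,0,0],"angular":[0,0,0]},{"grip":1,"offset":[0,0,0],"angular":[0,0,0]},{"grip":1,"offset":[0,0,0],"angular":[0,0,0]},{"grip":1,"offset":[0,0,0],"angular":[0,0,0]}]'; python3 -c "
from station import manip
print(manip.sign_off())"
```

```text
t: 12.55
tcp_pos: [0.4964, -0.246, 0.1322]
tool_rot: [0.927, 0.223, 0.293, -0.07]
force: [0.8, -0.5, -1.1]
finger_gap: 0.387
the job is handed in; nothing more can be done
None
```

I drew the scanner from its holster and aimed it at the small brown box's label for about 1.2 s. I then swung it over to the larger carton's label and handed in at 12.6 s, still holding it there; sign-off gives no verdict.

| Check | Small box label | Carton label (at the end) |
|---|---|---|
| Distance from the window | about 100 mm | about 99 mm |
| Off the line of sight | about 1 mm sideways, 0–3 mm up/down | about 1.4 mm sideways, 1–2 mm up/down |
| Angle from square | about 53–55° | about 49–51° |

In the final pose the window was about 123 mm and the handle end about 116 mm above the bench. The arm was still, and the last pictures showed the scanner clear of the holster and carton. I saw no sign of the boxes or the other items having moved, though I did not re-measure each one.

**Disagreements:**
- **Lean:** the scanner's lean in the grip came out at about 5–6° from the edges of its handle and nose, against the 7° in the text. I covered both values, and the difference shifts the aim by only a few mm.
- **Nose height:** triangulating the nose put it about 5 mm lower than the height I used, which came from the text. That is also within tolerance.
- **Box heights:** triangulated heights for the boxes came out 4–6 mm lower than stated.

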